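# Find the tail vertebra among the specimen boxes

## Task

The fossil tail vertebra is in one of the three lidded plywood boxes. Open the boxes, never more than one at a time, until you find it; set it down gently in the open tub, flat on its underside as it lay in the box, and leave all three boxes fully shut. Leave what is in the other boxes there, and do not disturb the tub or the things lying about.

Things in the scene. Friction and masses are not known exactly. Their poses are not given: they have to be found in the camera images.
- box_a: one of three like plywood boxes, fixed on four 10 mm rubber feet, 130 (x) x 135 (y) x 50 mm, walls and floor 5 mm; origin at the centre of its underside, 10 mm above the table, +x toward its hinge side, away from the robot
- lid_a (a joint): hinge of box_a's lid: 0 shut, up to 1.75 rad open (just past upright). The lid, a 130 x 135 x 6 mm plate, is hinged along the box's far (+x) rim, 50 mm above its underside, 65 mm from the box's centre; its front edge swings up and away from the robot. The stiff hinge stays wherever it is left; about 3 N upward at the knob lifts it
- lid_a_handle (a point): grip point in the round head (28 mm across, 16 high, top 8 above this point) of the dark knob on box_a's lid. Shut, it lies 35 mm in front (-x) of the box's centre, 101 mm above the table; it is 100 mm along the lid from the hinge line and 41 mm above that line, square to the lid. Pinched from above with the fingers closing along the hinge, it turns between them as the lid swings
- lid_a_hinge (a point): middle of the hinge line of the lid of box_a, which runs along the box's y
- box_b: one of three like plywood boxes, fixed on four 10 mm rubber feet, 130 (x) x 135 (y) x 50 mm, walls and floor 5 mm; origin at the centre of its underside, 10 mm above the table, +x toward its hinge side, away from the robot
- lid_b (a joint): hinge of box_b's lid: 0 shut, up to 1.75 rad open (just past upright). The lid, a 130 x 135 x 6 mm plate, is hinged along the box's far (+x) rim, 50 mm above its underside, 65 mm from the box's centre; its front edge swings up and away from the robot. The stiff hinge stays wherever it is left; about 3 N upward at the knob lifts it
- lid_b_handle (a point): grip point in the round head (28 mm across, 16 high, top 8 above this point) of the dark knob on box_b's lid. Shut, it lies 35 mm in front (-x) of the box's centre, 101 mm above the table; it is 100 mm along the lid from the hinge line and 41 mm above that line, square to the lid. Pinched from above with the fingers closing along the hinge, it turns between them as the lid swings
- lid_b_hinge (a point): middle of the hinge line of the lid of box_b, which runs along the box's y
- box_c: one of three like plywood boxes, fixed on four 10 mm rubber feet, 130 (x) x 135 (y) x 50 mm, walls and floor 5 mm; origin at the centre of its underside, 10 mm above the table, +x toward its hinge side, away from the robot
- lid_c (a joint): hinge of box_c's lid: 0 shut, up to 1.75 rad open (just past upright). The lid, a 130 x 135 x 6 mm plate, is hinged along the box's far (+x) rim, 50 mm above its underside, 65 mm from the box's centre; its front edge swings up and away from the robot. The stiff hinge stays wherever it is left; about 3 N upward at the knob lifts it
- lid_c_handle (a point): grip point in the round head (28 mm across, 16 high, top 8 above this point) of the dark knob on box_c's lid. Shut, it lies 35 mm in front (-x) of the box's centre, 101 mm above the table; it is 100 mm along the lid from the hinge line and 41 mm above that line, square to the lid. Pinched from above with the fingers closing along the hinge, it turns between them as the lid swings
- lid_c_hinge (a point): middle of the hinge line of the lid of box_c, which runs along the box's y
- vertebra: fossil tail vertebra, 70 x 75 x 38 mm, 70 g, loose in one of the boxes, turned at most 0.25 rad from the box's axes. Origin: middle of its flat underside, z up (may lean 0.1 rad). Spool 43 mm wide along y, x = -35 to +9 mm: grip it along y at x = -24 mm, 24 mm up. A prong runs to x = +44 mm, two more to y = -43 and +43 mm (x = -14 to +13 mm), all about 20 mm up
- rock: a plain grey piece of rock, 34 x 50 x 22 mm, in another of the boxes; origin at the middle of its underside
- tape_roll: a roll of beige tape, 106 x 104 x 25 mm, lying in another of the boxes; origin at the middle of its underside
- tub: round open tub of thin plastic, 153 mm across the rim, about 138 mm across the floor, 56 mm high, 140 g, standing loose to the left of the boxes; floor 4 mm thick; origin at the centre of its underside
- loupe: bystander: black hand lens, 68 x 159 x 13 mm, lying loose close to the boxes; origin at the middle of its underside
- brush: bystander: flat brush, 26 x 150 x 16 mm, lying loose close to the boxes; origin at the middle of its underside

How it is judged (in metres and radians):
On the way, in this order (a step that is already met when the one before it is completed fails the run):
1. the box that holds the vertebra is opened (value of joint lid_a above 0.7 rad), for 0.1 s.
2. the vertebra lies flat in the tub (horizontal distance between vertebra and tub below 0.05 m and z of vertebra in the frame of tub below 0.02 m and angle between vertebra's own z axis and vertical below 0.3 rad and linear speed of vertebra below 0.03 m/s), for 0.2 s.
At the end, for the whole second after the job is handed in: The vertebra rests flat in the tub (on the tub's floor within 20 mm, within 50 mm of its centre, tilted under 0.3 rad), and all three lids are shut (under 0.08 rad) (all of step 2 and value of joint each of lid_a, lid_b, lid_c below 0.08 rad); the robot touches nothing.
It fails at once if more than one lid open at a time (beyond 0.25 rad) (value of joint each of lid_a, lid_b above 0.25 rad or value of joint each of lid_a, lid_c above 0.25 rad or value of joint each of lid_b, lid_c above 0.25 rad).
It fails at once if the vertebra dropped into the tub (moving faster than 0.5 m/s inside it, a fall of over about 13 mm) (linear speed of vertebra above 0.5 m/s and horizontal distance between vertebra and tub below 0.07 m and z of vertebra in the frame of tub below 0.05 m).
It fails at once if the rock or the tape roll taken out of its box (height (world z) of any of rock, tape_roll above 0.07 m).
It fails at once if the tub tipped (over 0.3 rad) or shoved more than 40 mm (angle between tub's own z axis and vertical above 0.3 rad or distance of tub from where it was at the start of the episode above 0.04 m).
It fails at once if the hand lens or the brush moved more than 30 mm (distance of any of loupe, brush from where it was at the start of the episode above 0.03 m).
It also fails if it takes over 72 s, if anything falls off the work surface, if the arm or the gripper's body presses on something with over 40 N, if the wrist force passes 120 N, or if a joint passes its speed limit or range.

## Robot

A 7-joint arm with a two-finger parallel gripper is mounted at the origin on the work surface; the furniture and walls round the work are solid. World frame = base frame: x ahead of the robot, y to its left, z up, the work surface at z = 0. Lengths are in m, angles in degrees, forces in N, time in s.
With the tool pointing down it reaches from about 0.425 to 0.875 m from the base axis. Payload 4.7 kg.
Tool frame: the origin (TCP) lies at the very end of the fingers, on their centre line; the grasp point (between the pads) lies 19 mm behind it; z points along the fingers, y is the line along which they close (so a half turn about z gives the same grasp; the last joint's range is limited). The gripper opens to 87 mm and grips with 3 to 60 N. Pads are 19 mm wide; open, the fingers measure 117 mm over their backs; the gripper's body (75 mm by 190 mm) begins 51 mm behind the grasp point.
Start: joints at [75.865, 18.392, -4.016, 83.108, 1.295, 78.541, -3.26], TCP at [0.168, -0.628, 0.223] pointing down, gripper open.
Joint ranges: [-163.93, 163.93], [-17.29, 119.83], [-79.2, 71.16], [3.27, 140.29], [-89.18, 269.18], [5.43, 117.66], [-154.24, 154.24]. Speed limits (degrees/s): [147.25, 147.25, 180, 180, 180, 180, 180].

## Interface

Orientations are given as [roll, pitch, yaw] about the fixed x, y, z axes, in that order (R = Rz(yaw) Ry(pitch) Rx(roll)).
In Python, from cell import get_obs, eyes, env gives the robot as it stands.
- The arm moves only by the tool servo_tool, never from a script. Its argument "series" is a list that holds one entry, the list of rows, each a list of 7 numbers: the shift along the tool's x, y, z in units of 300 mm (1.0 is 300 mm), then the turn, a rotation vector about the tool's x, y, z in units of pi rad (1.0 is pi rad), then the opening, from 0 (shut) to 1 (fully open). In form: [[[tx, ty, tz, wx, wy, wz, gripper], ...]]. A call has 1 to 12 rows; each row is the pose to reach, as a shift and turn from the pose commanded when the call began, along the tool's axes at that moment, turning the shorter way round; what a row does not reach only later rows make up. A row lasts 1/12 s, in which the tool goes at most 41.7 mm and 7.16 degrees, less where a joint would pass 70% of its speed; a pose out of reach is approached as far as the arm can. A call with a number of a shift or a turn outside -1 to 1 is refused whole. A call with a gripper value outside its range is refused whole. The fingers move at their own pace and stop on an object; "grip_force" is the grip in N (left out, the last holds). Time passes only in rows, so rows that repeat a pose let the fingers close. It gives the time, the measured TCP pose, the force, the opening and the grip force at its end, in the units of the state.
- get_obs(): the state, without advancing time (a new reading comes with each control period).
- eyes.read_camera(name): name is "side" or "top"; returns a dict with "frame" (480x640x3 uint8, red, green, blue), "depth" (480x640 float32, m along the optical axis (not along the pixel's ray), 0 where there is no reading), "fx", "fy", "cx", "cy" (pixels), "origin" and "rotation" of the camera in the world. Camera axes: x right, y down, z forward; pixel columns grow to the right and rows downward; lengths in m; the calibration is good to about 2 mm. A picture is of the moment at which its call begins.
- env.sign_off(): hands the job in; it is judged then, once.
The state is a dict: "time_s": time; "qpos": joint angles; "joint_velocities": joint speeds; "effort": joint torques, N m; "tool_pos": TCP position; "tool_rot": TCP orientation; "force": force on the tool from outside, world axes, zero at the start; "wrist_torque": the same for the moment, N m; "grip_width": finger opening in m; "grasp_force": force on a finger pad.
Only numpy, scipy, OpenCV 4.12 (cv2) and the standard library are available. Lean on these libraries where they do the work, as an engineer would, in place of code of your own. Each camera call takes 0.05 s, during which the arm holds its last target. There are 200 camera calls.

## Working session

There is one attempt and no reset: what is moved stays moved. The work goes in short steps, Python scripts to look and compute and a tool call to move; the robot and the scene stay as the last step left them, time stands still between calls to the robot, and variables do not carry over. Pictures are saved under pics/ and viewed, at most 10 in all, crops included, and the job is handed in when it is done.

Besides the shell and the picture viewer there is one more tool, called after "Request:" in YAML: its name, and indented under it one key for each argument. servo_tool: Moves the arm, as the interface text tells. Shifts and turns lie within -1 to 1; 1 stands for 300 mm of shift or pi rad of turn. Its arguments: {"type":"object","properties":{"series":{"type":"array"},"grip_force":{"type":"number"}},"required":["series"]}

```bash
mkdir -p pics; ls; python3 - <<'E'
from cell import get_obs, eyes, env
import cv2,numpy as np
print(get_obs())
ims=[]
for n in("top","side"):
    r=eyes.read_camera(n); np.savez("pics/%s0.npz"%n,**r)
    print(n,r["fx"],r["cx"],r["cy"],r["origin"],r["rotation"],(r["depth"]>0).mean())
    cv2.imwrite("pics/%s0.png"%n,r["frame"][:,:,::-1])
E
```

```text
pics
{'time_s': 0.0, 'qpos': array([75.86464583, 18.43927812, -4.01432892, 83.17729011,  1.29412528,
       78.54272482, -3.2622576 ]), 'joint_velocities': array([-0.01520572, -0.01584196, -0.08886081, -0.0153757 ,  0.07714522,
        0.0351315 , -0.00486961]), 'effort': array([-3.63234549e-04, -4.91289425e+01, -4.04488603e-01, -3.12534034e+01,
       -6.41851220e-02,  4.36690589e-02,  1.73252138e-04]), 'tool_pos': array([ 0.16740082, -0.6274667 ,  0.22143798]), 'tool_rot': array([-1.79885904e+02,  5.52463093e-03,  1.49415888e+01]), 'force': array([-0.34292601, -0.12589189,  0.19252412]), 'wrist_torque': array([-0.04220375,  0.05194142,  0.0146586 ]), 'grasp_force': 0.0, 'grip_width': 0.08690225647789317}
top 444.7616476226907 318.86788167903416 238.7077555268647 [0.44825333 0.08952234 1.06125343] [-1.75363264e+02 -1.51353258e-01 -8.96197581e+01] 0.9960188802083333
side 442.6196316539041 318.70939975620075 234.06815663743657 [ 0.31734369 -0.70188951  0.67391885] [-125.96730914    0.93326061  -15.92431546] 0.9960188802083333
```

View pics/top0.png

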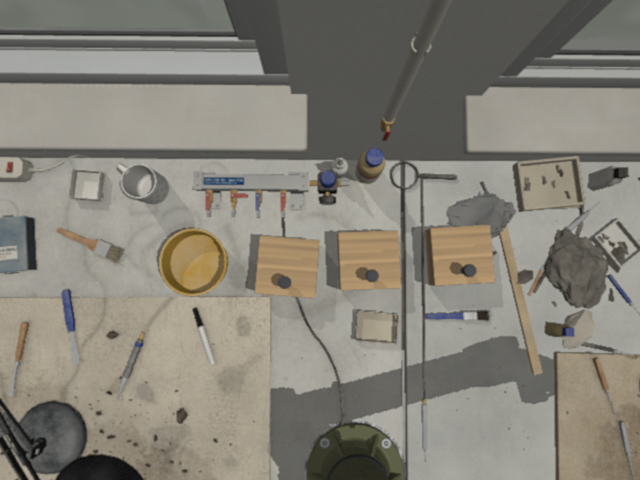

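View pics/side0.png

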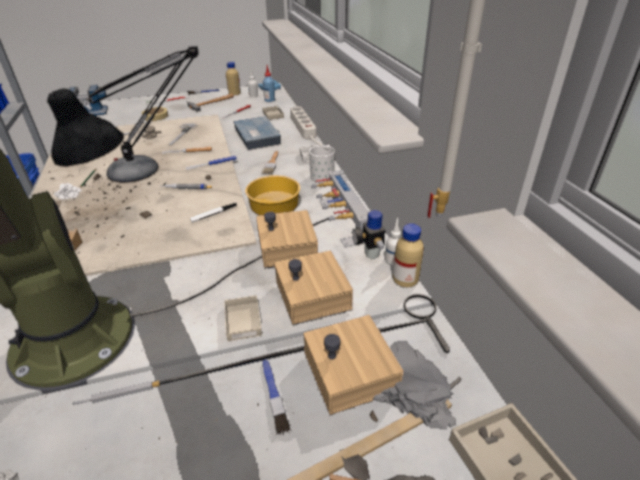

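Top view: tub (193,262), boxes at (287,267), (368,260) and (461,255) with dark knobs, loupe (404,175), brush (458,316). The side view confirms this. Next I measure them.

```bash
cat > h.py <<'E'
from cell import get_obs, eyes, env
import cv2,numpy as np
from scipy.spatial.transform import Rotation as R
def cloud(r):
    v,u=np.mgrid[:480,:640]; d=r["depth"]
    p=np.stack([(u-r["cx"])/r["fx"]*d,(v-r["cy"])/r["fy"]*d,d],-1)
    return p@R.from_euler("xyz",r["rotation"],degrees=True).as_matrix().T+r["origin"]
E
python3 - <<'E'
from h import *
for n in("top","side"):
    r=dict(np.load(f"pics/{n}0.npz")); P=cloud(r); f=r["frame"]; hsv=cv2.cvtColor(f,cv2.COLOR_RGB2HSV)
    z=P[...,2]; reg=(P[...,0]>.35)&(P[...,0]<.75)&(P[...,1]>-.35)&(P[...,1]<.6)
    print(n,"table z",np.median(z[reg&(z<.03)]))
    S=hsv[...,1]; lid=(reg&(z>.055)&(z<.078)&(S>50)&(hsv[...,0]<25)).astype(np.uint8)
    kn=(reg&(z>.09)&(z<.125)&(hsv[...,2]<110)).astype(np.uint8)
    for nm,m,amin in(("lid",lid,800),("knob",kn,30)):
        c,l,s,_=cv2.connectedComponentsWithStats(m)
        for i in range(1,c):
            if s[i,4]<amin: continue
            q=P[l==i]; rc=cv2.minAreaRect((q[:,:2]*1000).astype(np.float32))
            print(nm,s[i],rc,np.median(q,0).round(4))
    tub=reg&(S>120)&(hsv[...,0]>15)&(hsv[...,0]<30)&(z>.045)&(P[...,1]>.2)
    q=P[tub&(z<.075)]; print("tub rim",len(q),cv2.minEnclosingCircle((q[:,:2]*1000).astype(np.float32)),np.percentile(q[:,2],[5,50,95]))
    if n=="top":
        for px in((193,262),(404,165),(450,177),(458,316),(440,317),(370,160),(327,180),(387,130),(403,250),(285,215)): print(px,P[px[1],px[0]].round(3))
    # tall things behind the boxes
    m=(P[...,0]>.55)&(P[...,0]<.85)&(P[...,1]>-.3)&(P[...,1]<.5)&(z>.085)
    q=P[m]; print("tall",[(round(y,2),q[(abs(q[:,1]-y)<.025)].min(0)[0].round(3) if (abs(q[:,1]-y)<.025).any() else None) for y in np.arange(-.3,.5,.05)])
E
```

```text
top table z 0.0012042773466125478
lid [ 429  225   66   61 3377] ((495.6668395996094, -232.5542449951172), (129.84054565429688, 136.05674743652344), 3.424332618713379) [ 0.4973 -0.2284  0.0666]
lid [ 338  230   63   60 3346] ((483.0315856933594, -24.351585388183594), (130.05982971191406, 135.2682342529297), 2.177727460861206) [ 0.4843 -0.0225  0.0669]
lid [ 255  235   64   63 3353] ((468.4866638183594, 159.49993896484375), (135.1435546875, 132.0376434326172), 85.73523712158203) [0.4694 0.1579 0.0671]
knob [358 149  23  27 175] ((691.6385498046875, -17.441917419433594), (56.65849685668945, 35.13625717163086), 29.827072143554688) [ 0.6886 -0.0091  0.1041]
knob [318 172  19  19 171] ((655.1846923828125, 70.30298614501953), (40.57938003540039, 39.902889251708984), 0.3854683041572571) [0.6441 0.0731 0.0939]
knob [462 264  14  13 140] ((460.60009765625, -234.46575927734375), (25.60318374633789, 26.383464813232422), 0.4428541362285614) [ 0.4605 -0.2326  0.1096]
knob [365 270  13  12 126] ((447.4749755859375, -24.782419204711914), (23.436878204345703, 25.397207260131836), 0.3979491591453552)
[... 2392 characters left out ...]
875, 318.9232177734375), 147.9765625) [0.04586337 0.05275444 0.06720041]
tall [(np.float64(-0.3), np.float64(0.673)), (np.float64(-0.25), np.float64(0.673)), (np.float64(-0.2), np.float64(0.673)), (np.float64(-0.15), np.float64(0.776)), (np.float64(-0.1), np.float64(0.777)), (np.float64(-0.05), np.float64(0.669)), (np.float64(-0.0), np.float64(0.671)), (np.float64(0.05), np.float64(0.61)), (np.float64(0.1), np.float64(0.611)), (np.float64(0.15), np.float64(0.673)), (np.float64(0.2), np.float64(0.674)), (np.float64(0.25), np.float64(0.673)), (np.float64(0.3), np.float64(0.674)), (np.float64(0.35), np.float64(0.674)), (np.float64(0.4), np.float64(0.673)), (np.float64(0.45), np.float64(0.616))]
```

```bash
cat >> h.py <<'E'
def plan(T,start=None):
    """rows for world targets [x,y,z,yaw deg] (tool down), from the pose as it stands (or start, same form)"""
    if start is None:
        o=get_obs(); p=np.array(o["tool_pos"]); A=R.from_euler("xyz",o["tool_rot"],degrees=True)
        print("t",round(o["time_s"],2),"pos",p.round(4),"rot",np.round(o["tool_rot"],1),"F",np.round(o["force"],1),"w",round(o["grip_width"],4))
    else: p=np.array(start[:3]); A=R.from_euler("xyz",[180,0,start[3]],degrees=True)
    for t in T:
        s=A.inv().apply(np.array(t[:3])-p)/.3
        w=(A.inv()*R.from_euler("xyz",[180,0,t[3]],degrees=True)).as_rotvec()/np.pi
        print(np.round(s,3).tolist(),np.round(w,3).tolist())
BOX={"R":(.4957,-.2326,3.4),"M":(.4830,-.0243,2.2),"L":(.4685,.1595,-4.3)}
def grip(b,th=0.,dz=0.,g=.019):
    """TCP pose for holding the knob with the lid at th rad, dz higher"""
    x,y,a=BOX[b]; c,s=np.cos(np.radians(a)),np.sin(np.radians(a)); ph=np.arctan2(41,100)+th; r=np.hypot(.1,.041)
    d=.065-r*np.cos(ph); return [x+c*d,y+s*d,.060+r*np.sin(ph)-g+dz,a]
E
python3 - <<'E'
from h import *
plan([[.33,-.42,.2,8],])
plan([grip("R",dz=.06)],[.33,-.42,.2,8])
r=dict(np.load("pics/top0.npz")); P=cloud(r); hsv=cv2.cvtColor(r["frame"],cv2.COLOR_RGB2HSV)
m=((hsv[...,1]>110)&(hsv[...,0]>15)&(hsv[...,0]<32)).astype(np.uint8); m[:, :150]=0; m[:,235:]=0; m[:220]=0;m[305:]=0
rim=P[(m>0)&(P[...,2]>.050)]
for q in(rim,):
    A=np.c_[2*q[:,:2],np.ones(len(q))]; s=np.linalg.lstsq(A,(q[:,:2]**2).sum(1),rcond=None)[0]; print("tub",s[:2],np.sqrt(s[2]+s[:2]@s[:2]),len(q))
fl=P[(m>0)&(P[...,2]<.012)]; print("floor",cv2.minEnclosingCircle((fl[:,:2]*1000).astype(np.float32)))
E
```

```text
t 0.1 pos [ 0.1674 -0.6276  0.2216] rot [-179.9    0.    14.9] F [ 0.1  0.1 -0.4] w 0.0869
[0.702, -0.529, 0.073] [-0.001, 0.0, 0.039]
[0.518, -0.551, 0.193] [0.0, -0.0, 0.026]
tub [0.46966584 0.32307766] 0.09333513455181228 461
floor ((476.6387023925781, 374.16632080078125), 67.32504272460938)
```

Request:
servo_tool:
  series:
    - [[0.7,-0.53,0.07,0,0,0.039,1],[0.7,-0.53,0.07,0,0,0.039,1],[0.7,-0.53,0.07,0,0,0.039,1],[0.7,-0.53,0.07,0,0,0.039,1],[0.7,-0.53,0.07,0,0,0.039,1],[0.7,-0.53,0.07,0,0,0.039,1],[0.7,-0.53,0.07,0,0,0.039,1],[0.7,-0.53,0.07,0,0,0.039,1]]
  grip_force: 20

```text
time_s: 0.77
tool_pos: [0.3332, -0.4154, 0.2011]
tool_rot: [-179.9, -0.0, 8.4]
force: [0.5, 0.5, -0.1]
grip_width: 0.0868
grasp_force: 0.0
```

```bash
python3 - <<'E'
from h import *
plan([grip("R",dz=.06),grip("R")])
E
```

```text
t 0.77 pos [ 0.3332 -0.4154  0.2011] rot [-179.9   -0.     8.4] F [ 0.5  0.5 -0.1] w 0.0868
[0.509, -0.533, 0.198] [-0.001, -0.0, 0.028]
[0.508, -0.533, 0.398] [-0.001, -0.0, 0.028]
```

Request:
servo_tool:
  series:
    - [[0.509,-0.533,0.2,0,0,0.028,1],[0.509,-0.533,0.2,0,0,0.028,1],[0.509,-0.533,0.2,0,0,0.028,1],[0.509,-0.533,0.2,0,0,0.028,1],[0.509,-0.533,0.2,0,0,0.028,1],[0.509,-0.533,0.2,0,0,0.028,1],[0.509,-0.533,0.27,0,0,0.028,1],[0.509,-0.533,0.34,0,0,0.028,1],[0.509,-0.533,0.4,0,0,0.028,1],[0.509,-0.533,0.4,0,0,0.028,0.5],[0.509,-0.533,0.4,0,0,0.028,0],[0.509,-0.533,0.4,0,0,0.028,0]]

```text
time_s: 1.77
tool_pos: [0.459, -0.2419, 0.0824]
tool_rot: [180.0, -0.0, 2.8]
force: [1.0, 0.3, -0.3]
grip_width: 0.0739
grasp_force: 0.0
```

```bash
python3 - <<'E'
from h import *
plan([grip("R",t) for t in np.arange(.15,1.41,.125)])
E
```

```text
t 1.77 pos [ 0.459  -0.2419  0.0824] rot [180.   -0.    2.8] F [ 1.   0.3 -0.3] w 0.0739
[0.031, -0.024, -0.047] [0.0, -0.0, -0.003]
[0.057, -0.024, -0.084] [0.0, -0.0, -0.003]
[0.087, -0.024, -0.118] [0.0, -0.0, -0.003]
[0.121, -0.025, -0.147] [0.0, -0.0, -0.003]
[0.158, -0.025, -0.172] [0.0, -0.0, -0.003]
[0.198, -0.026, -0.193] [0.0, -0.0, -0.003]
[0.24, -0.026, -0.208] [0.0, -0.0, -0.003]
[0.284, -0.026, -0.218] [0.0, -0.0, -0.003]
[0.329, -0.027, -0.222] [0.0, -0.0, -0.003]
[0.374, -0.027, -0.22] [0.0, -0.0, -0.003]
[0.419, -0.028, -0.213] [0.0, -0.0, -0.003]
```

Request:
servo_tool:
  series:
    - [[0.005,-0.024,0,0,0,-0.003,0],[0.005,-0.024,0,0,0,-0.003,0],[0.005,-0.024,0,0,0,-0.003,0],[0.005,-0.024,0,0,0,-0.003,0],[0.005,-0.024,0,0,0,-0.003,0],[0.005,-0.024,0,0,0,-0.003,0]]

```text
time_s: 2.27
tool_pos: [0.4599, -0.234, 0.0818]
tool_rot: [179.9, -0.0, 3.4]
force: [0.3, -7.1, -0.5]
grip_width: 0.035
grasp_force: 4.5
```

```bash
python3 - <<'E'
from h import *
plan([grip("R",t) for t in np.arange(.15,1.41,.125)])
E
```

```text
t 2.27 pos [ 0.4599 -0.234   0.0818] rot [179.9  -0.    3.4] F [ 0.3 -7.1 -0.5] w 0.035
[0.027, 0.002, -0.049] [0.0, -0.0, 0.0]
[0.052, 0.002, -0.086] [0.0, -0.0, 0.0]
[0.082, 0.002, -0.12] [0.0, -0.0, 0.0]
[0.116, 0.002, -0.149] [0.0, -0.0, 0.0]
[0.154, 0.003, -0.175] [0.0, -0.0, 0.0]
[0.194, 0.003, -0.195] [0.0, -0.0, 0.0]
[0.236, 0.003, -0.21] [0.0, -0.0, 0.0]
[0.28, 0.003, -0.22] [0.0, -0.0, 0.0]
[0.325, 0.003, -0.224] [0.0, -0.0, 0.0]
[0.37, 0.003, -0.223] [0.0, -0.0, 0.0]
[0.414, 0.003, -0.216] [0.0, -0.0, 0.0]
```

Request:
servo_tool:
  series:
    - [[0,0.011,0,0,0,0,0],[0,0.011,0,0,0,0,0],[0,0.011,0,0,0,0,0]]

```text
time_s: 2.52
tool_pos: [0.4601, -0.2379, 0.0818]
tool_rot: [179.9, -0.0, 3.4]
force: [0.3, -3.9, 0.5]
grip_width: 0.0268
grasp_force: 20.0
```

Request:
servo_tool:
  series:
    - [[0.01,0.003,-0.025,0,0,0,0],[0.027,0.004,-0.049,0,0,0,0],[0.052,0.005,-0.086,0,0,0,0],[0.082,0.005,-0.12,0,0,0,0],[0.116,0.005,-0.149,0,0,0,0],[0.154,0.005,-0.175,0,0,0,0],[0.194,0.005,-0.195,0,0,0,0],[0.236,0.005,-0.21,0,0,0,0],[0.28,0.005,-0.22,0,0,0,0],[0.325,0.005,-0.224,0,0,0,0],[0.37,0.005,-0.223,0,0,0,0],[0.414,0.005,-0.216,0,0,0,0]]

```text
time_s: 3.52
tool_pos: [0.5839, -0.2303, 0.1471]
tool_rot: [-179.9, 0.1, 3.4]
force: [-2.9, 0.0, -0.3]
grip_width: 0.0267
grasp_force: 20.0
```

```bash
sed -i 's/^BOX=.*/BOX={"R":(.4957,-.2366,3.4),"M":(.4830,-.0275,2.2),"L":(.4685,.1565,-4.3)}/' h.py; python3 - <<'E'
from h import *
plan([grip("R",1.4),grip("R",1.4,dz=.06)])
r=eyes.read_camera("top"); np.savez("pics/t1.npz",**r); s=eyes.read_camera("side"); np.savez("pics/s1.npz",**s)
a=cv2.resize(r["frame"][180:340,360:560],(400,320)); b=cv2.resize(s["frame"][230:440,250:450],(400,420))
c=np.zeros((420,800,3),np.uint8); c[:320,:400]=a; c[:,400:]=b
cv2.imwrite("pics/1.png",c[:,:,::-1])
E
```

```text
t 3.52 pos [ 0.5839 -0.2303  0.1471] rot [-1.799e+02  1.000e-01  3.400e+00] F [-2.9  0.  -0.3] w 0.0267
[-0.0, 0.004, 0.002] [-0.0, 0.001, 0.0]
[-0.001, 0.003, -0.198] [-0.0, 0.001, 0.0]
```

View pics/1.png

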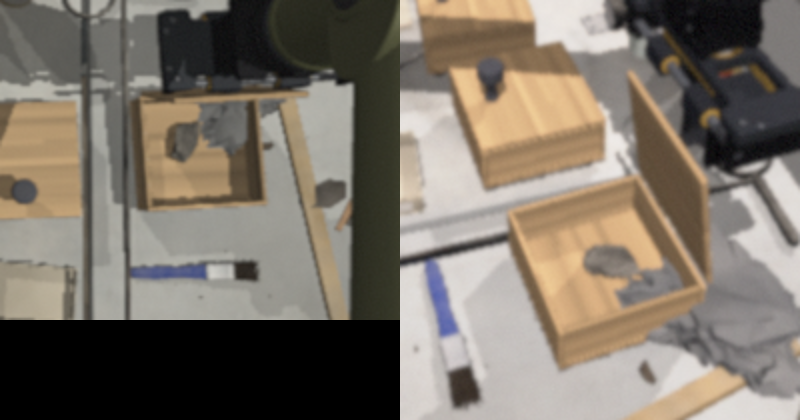

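```bash
python3 - <<'E'
from h import *
r=dict(np.load("pics/t1.npz")); P=cloud(r)
for a,b in((200,115),(230,130),(215,140),(183,140),(185,125),(160,180),(230,180)):
    print(a,b,P[180+b//2,360+a//2].round(3), r["frame"][180+b//2,360+a//2])
plan([grip("R",t) for t in np.arange(1.275,-.01,-.125)])
E
```

```text
200 115 [ 0.539 -0.244  0.023] [115 111 106]
230 130 [ 0.52  -0.276  0.028] [109 109 104]
215 140 [ 0.508 -0.258  0.026] [ 99 100  96]
183 140 [ 0.507 -0.218  0.036] [89 85 79]
185 125 [ 0.527 -0.224  0.025] [82 77 69]
160 180 [ 0.461 -0.198  0.013] [160 136 102]
230 180 [ 0.462 -0.28   0.014] [95 80 61]
t 3.62 pos [ 0.5857 -0.2301  0.1467] rot [-180.    -0.     3.5] F [ 1.5 -0.2  0.3] w 0.0272
[-0.051, 0.004, -0.006] [-0.0, -0.0, 0.001]
[-0.096, 0.004, -0.008] [-0.0, -0.0, 0.001]
[-0.14, 0.004, -0.004] [-0.0, -0.0, 0.001]
[-0.184, 0.003, 0.006] [-0.0, -0.0, 0.001]
[-0.227, 0.003, 0.021] [-0.0, -0.0, 0.001]
[-0.267, 0.003, 0.042] [-0.0, -0.0, 0.001]
[-0.304, 0.003, 0.067] [-0.0, -0.0, 0.001]
[-0.338, 0.003, 0.096] [-0.0, -0.0, 0.001]
[-0.368, 0.003, 0.13] [-0.0, -0.0, 0.001]
[-0.394, 0.003, 0.167] [-0.0, -0.0, 0.001]
[-0.414, 0.003, 0.207] [-0.0, -0.0, 0.001]
```

The right box holds the rock (lump at crop (183,140), 21 mm high) and a low grey scrap, not the 38 mm vertebra. I shut it.

Request:
servo_tool:
  series:
    - [[-0.051,0.004,-0.006,0,0,0,0],[-0.096,0.004,-0.008,0,0,0,0],[-0.14,0.004,-0.004,0,0,0,0],[-0.184,0.004,0.006,0,0,0,0],[-0.227,0.004,0.021,0,0,0,0],[-0.267,0.004,0.042,0,0,0,0],[-0.304,0.004,0.067,0,0,0,0],[-0.338,0.004,0.096,0,0,0,0],[-0.368,0.004,0.13,0,0,0,0],[-0.394,0.004,0.167,0,0,0,0],[-0.416,0.004,0.212,0,0,0,0],[-0.416,0.004,0.214,0,0,0,0]]

```text
time_s: 4.62
tool_pos: [0.4592, -0.238, 0.0819]
tool_rot: [-179.9, -0.0, 3.4]
force: [1.8, 1.8, -3.3]
grip_width: 0.027
grasp_force: 20.0
```

```bash
python3 - <<'E'
from h import *
plan([grip("R",0),grip("R",0,.07),grip("M",0,.07),grip("M",0,.0)])
E
```

```text
t 4.62 pos [ 0.4592 -0.238   0.0819] rot [-179.9   -0.     3.4] F [ 1.8  1.8 -3.3] w 0.027
[0.005, 0.003, -0.0] [-0.001, -0.0, 0.0]
[0.005, 0.002, -0.234] [-0.001, -0.0, 0.0]
[0.005, -0.699, -0.232] [-0.001, -0.0, 0.007]
[0.005, -0.698, 0.001] [-0.001, -0.0, 0.007]
```

Request:
servo_tool:
  series:
    - [[0.002,0,0.006,0,0,0,0],[0.002,0,0.004,0,0,0,0.6],[0.002,0,0,0,0,0,0.6],[0.002,0,0,0,0,0,0.6],[0.005,0.002,-0.12,0,0,0,0.6],[0.005,0.002,-0.22,0,0,0,0.6],[0.005,-0.1,-0.23,0,0,0.004,0.6],[0.005,-0.24,-0.23,0,0,0.007,0.6],[0.005,-0.38,-0.23,0,0,0.007,0.6],[0.005,-0.51,-0.23,0,0,0.007,0.6],[0.005,-0.62,-0.23,0,0,0.007,0.6],[0.005,-0.7,-0.23,0,0,0.007,0.6]]

```text
time_s: 5.62
tool_pos: [0.4482, -0.0266, 0.1515]
tool_rot: [180.0, -0.0, 2.3]
force: [0.0, -0.3, -0.1]
grip_width: 0.0524
grasp_force: 0.0
```

Request:
servo_tool:
  series:
    - [[0,0,0.06,0,0,0,0.6],[0,0,0.14,0,0,0,0.6],[0,0,0.2,0,0,0,0.6],[0,0,0.232,0,0,0,0.6],[0,0,0.232,0,0,0,0.6]]

```text
time_s: 6.03
tool_pos: [0.4469, -0.0298, 0.0797]
tool_rot: [-179.9, 0.2, 2.2]
force: [-0.7, -0.0, -0.1]
grip_width: 0.0523
grasp_force: 0.0
```

```bash
python3 - <<'E'
from h import *
plan([grip("M",0)])
s=eyes.read_camera("top"); P=cloud(s)
for b in("R",):
    q=P[(abs(P[...,0]-.4957)<.05)&(abs(P[...,1]+.2366)<.055)&(P[...,2]<.08)]; print(np.percentile(q[:,2],[2,50,98])); print(np.polyfit(q[:,0],q[:,2],1))
E
```

```text
t 6.03 pos [ 0.4469 -0.0298  0.0797] rot [-179.9    0.2    2.2] F [-0.7 -0.  -0.1] w 0.0523
[0.004, -0.003, -0.008] [-0.0, 0.001, -0.0]
[0.06300514 0.06671866 0.07045029]
[-0.00042789  0.06691807]
```

R lid is level at 67 mm, shut. I grip the next knob.

Request:
servo_tool:
  series:
    - [[0.004,-0.001,-0.006,0,0,0,0],[0.004,-0.001,-0.006,0,0,0,0],[0.004,-0.001,-0.006,0,0,0,0],[0.004,-0.001,-0.006,0,0,0,0],[0.004,-0.001,-0.006,0,0,0,0],[0.004,-0.001,-0.006,0,0,0,0]]

```text
time_s: 6.58
tool_pos: [0.4502, -0.0285, 0.084]
tool_rot: [-179.9, -0.1, 2.2]
force: [-0.6, 3.0, 4.3]
grip_width: 0.0268
grasp_force: 20.0
```

```bash
python3 - <<'E'
from h import *
plan([grip("M",t) for t in np.arange(.15,1.41,.125)])
E
```

```text
t 6.58 pos [ 0.4502 -0.0285  0.084 ] rot [-1.799e+02 -1.000e-01  2.200e+00] F [-0.6  3.   4.3] w 0.0268
[0.017, 0.001, -0.042] [-0.0, -0.0, -0.0]
[0.042, 0.001, -0.079] [-0.0, -0.0, -0.0]
[0.072, 0.001, -0.112] [-0.0, -0.0, -0.0]
[0.106, 0.001, -0.142] [-0.0, -0.0, -0.0]
[0.143, 0.001, -0.167] [-0.0, -0.0, -0.0]
[0.184, 0.001, -0.187] [-0.0, -0.0, -0.0]
[0.226, 0.001, -0.203] [-0.0, -0.0, -0.0]
[0.27, 0.001, -0.212] [-0.0, -0.0, -0.0]
[0.315, 0.001, -0.217] [-0.0, -0.0, -0.0]
[0.36, 0.001, -0.215] [-0.0, -0.0, -0.0]
[0.404, 0.001, -0.208] [-0.0, -0.0, -0.0]
```

Request:
servo_tool:
  series:
    - [[0.008,0,-0.022,0,0,0,0],[0.019,0,-0.044,0,0,0,0],[0.044,0,-0.082,0,0,0,0],[0.074,0,-0.115,0,0,0,0],[0.108,0,-0.145,0,0,0,0],[0.145,0,-0.17,0,0,0,0],[0.186,0,-0.19,0,0,0,0],[0.228,0,-0.205,0,0,0,0],[0.272,0,-0.214,0,0,0,0],[0.317,0,-0.218,0,0,0,0],[0.362,0,-0.216,0,0,0,0],[0.408,0,-0.209,0,0,0,0]]

```text
time_s: 7.58
tool_pos: [0.5734, -0.0234, 0.1482]
tool_rot: [-179.9, -0.1, 2.2]
force: [-1.0, 2.6, 5.5]
grip_width: 0.0268
grasp_force: 20.0
```

```bash
python3 - <<'E'
from h import *
plan([grip("M",1.4)])
r=eyes.read_camera("top"); np.savez("pics/t2.npz",**r); s=eyes.read_camera("side"); np.savez("pics/s2.npz",**s)
a=cv2.resize(r["frame"][180:340,270:470],(400,320)); b=cv2.resize(s["frame"][180:390,220:420],(400,420))
c=np.zeros((420,800,3),np.uint8); c[:320,:400]=a; c[:,400:]=b
cv2.imwrite("pics/2.png",c[:,:,::-1])
E
```

```text
t 7.58 pos [ 0.5734 -0.0234  0.1482] rot [-1.799e+02 -1.000e-01  2.200e+00] F [-1.   2.6  5.5] w 0.0268
[-0.007, 0.002, 0.005] [-0.0, -0.001, 0.0]
```

View pics/2.png

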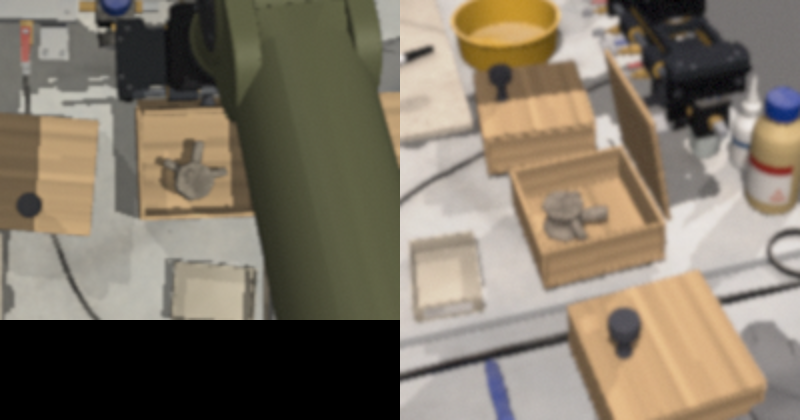

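Vertebra found in the middle box: spool around crop (195,182), tail prong up to (195,145), side prongs at (162,163) and (225,172). I measure it from these frames.

```bash
python3 - <<'E'
from h import *
x,y,a=BOX["M"]; 
for n in("t2","s2"):
    r=dict(np.load(f"pics/{n}.npz")); P=cloud(r); f=r["frame"].astype(int)
    hsv=cv2.cvtColor(r["frame"],cv2.COLOR_RGB2HSV)
    d=P-np.array([x,y,0]); c,s=np.cos(np.radians(a)),np.sin(np.radians(a))
    u=d[...,0]*c+d[...,1]*s; v=-d[...,0]*s+d[...,1]*c; z=P[...,2]
    m=(abs(u)<.058)&(abs(v)<.060)&(z>.024)&(z<.062)
    k,l,st,_=cv2.connectedComponentsWithStats(m.astype(np.uint8)); i=1+np.argmax(st[1:,4]); m=l==i
    print(n,st[i],"S",np.median(hsv[...,1][m]),"zmax",np.percentile(z[m],[50,90,99]))
    q=np.c_[u[m],v[m],z[m]]*1000
    for lo in(24,36,46):
        w=q[q[:,2]>lo]; print(lo,len(w),w.min(0).round(0),w.max(0).round(0),w.mean(0).round(1))
    for uu in range(-60,60,6):
        w=q[abs(q[:,0]-uu)<3]
        if len(w): print(uu,len(w),"v",w[:,1].min().round(),w[:,1].max().round(),"z",np.median(w[:,2]).round())
plan([grip("M",1.4,.08)])
E
```

```text
t2 [351 250  33  30 421] S 46.0 zmax [0.05004842 0.05357592 0.05563546]
24 421 [-43. -32.  24.] [23. 41. 58.] [-15.2   6.6  46.5]
36 381 [-43. -32.  36.] [23. 38. 58.] [-15.8   6.   48. ]
46 275 [-43. -15.  46.] [-2. 27. 58.] [-22.3   7.2  51.4]
-42 16 v -4.0 18.0 z 51.0
-36 41 v -9.0 25.0 z 52.0
-30 49 v -11.0 27.0 z 51.0
-24 49 v -15.0 27.0 z 52.0
-18 63 v -30.0 27.0 z 50.0
-12 72 v -32.0 29.0 z 50.0
-6 49 v -29.0 41.0 z 49.0
0 30 v -3.0 40.0 z 38.0
6 15 v -4.0 38.0 z 36.0
12 15 v -4.0 6.0 z 38.0
18 18 v -6.0 6.0 z 40.0
24 4 v -4.0 3.0 z 41.0
s2 [291 276  33  25 494] S 50.0 zmax [0.04378632 0.05172877 0.05358938]
24 494 [-44. -38.  24.] [23. 33. 55.] [-17.2  -5.4  42.3]
36 358 [-43. -37.  36.] [23. 33. 55.] [-17.5  -3.9  46.7]
46 241 [-43. -20.  46.] [-0. 24. 55.] [-22.4   0.4  50.4]
-42 31 v -7.0 9.0 z 45.0
-36 62 v -15.0 19.0 z 48.0
-30 64 v -18.0 21.0 z 49.0
-24 63 v -20.0 24.0 z 49.0
-18 76 v -38.0 23.0 z 48.0
-12 70 v -37.0 20.0 z 48.0
-6 35 v -34.0 14.0 z 49.0
0 26 v -11.0 33.0 z 36.0
6 21 v -10.0 33.0 z 36.0
12 19 v -11.0 1.0 z 36.0
18 20 v -12.0 2.0 z 37.0
24 7 v -13.0 -3.0 z 36.0
t 7.68 pos [ 0.5753 -0.0232  0.1477] rot [-179.9   -0.3    2.2] F [2.3 3.3 6.5] w 0.0269
[-0.012, 0.002, -0.263] [-0.001, -0.002, 0.0]
```

```bash
python3 - <<'E'
from h import *
x,y,a=BOX["M"]; c,s=np.cos(np.radians(a)),np.sin(np.radians(a)); u,v=-.0330,.0048
g=[x+c*u-s*v,y+s*u+c*v]; print(g)
plan([grip("M",1.4,.075),[*g,.21,-7.1],[*g,.12,-7.1]])
E
```

```text
[np.float64(0.44984006227482937), np.float64(-0.023970335701117177)]
t 7.68 pos [ 0.5753 -0.0232  0.1477] rot [-179.9   -0.3    2.2] F [2.3 3.3 6.5] w 0.0269
[-0.012, 0.002, -0.246] [-0.001, -0.002, 0.0]
[-0.417, -0.014, -0.21] [-0.001, -0.001, 0.052]
[-0.418, -0.014, 0.09] [-0.001, -0.001, 0.052]
```

Request:
servo_tool:
  series:
    - [[-0.005,0,0,0,0,0,0.72],[-0.005,0,0,0,0,0,0.72],[-0.005,0,0,0,0,0,0.72],[-0.005,0,-0.08,0,0,0,0.72],[-0.005,0,-0.17,0,0,0,0.72],[-0.005,0,-0.245,0,0,0,0.72],[-0.06,0,-0.245,0,0,0.01,0.72],[-0.16,-0.005,-0.24,0,0,0.03,0.72],[-0.28,-0.014,-0.23,0,0,0.052,0.72],[-0.38,-0.014,-0.19,0,0,0.052,0.72],[-0.418,-0.014,-0.1,0,0,0.052,0.72],[-0.418,-0.014,0,0,0,0.052,0.72]]

```text
time_s: 8.68
tool_pos: [0.4447, -0.0273, 0.1464]
tool_rot: [179.8, -0.1, -7.3]
force: [1.2, 0.1, -0.4]
grip_width: 0.0628
grasp_force: 0.0
```

Request:
servo_tool:
  series:
    - [[0,0,0.08,0,0,0,0.72],[0,0,0.08,0,0,0,0.72],[0,0,0.08,0,0,0,0.72]]

```text
time_s: 8.93
tool_pos: [0.4453, -0.0258, 0.1214]
tool_rot: [180.0, 0.2, -7.2]
force: [0.5, 0.1, 1.1]
grip_width: 0.0627
grasp_force: 0.0
```

```bash
python3 - <<'E'
from h import *
plan([[.4498,-.0240,.060,-7.1],[.4498,-.0240,.022,-7.1]])
r=eyes.read_camera("top");s=eyes.read_camera("side"); np.savez("pics/t3.npz",**r)
a=cv2.resize(r["frame"][180:340,270:470],(400,320)); b=cv2.resize(s["frame"][200:340,250:390],(400,400))
c=np.zeros((400,800,3),np.uint8); c[:320,:400]=a; c[:,400:]=b
cv2.imwrite("pics/3.png",c[:,:,::-1])
E
```

```text
t 8.93 pos [ 0.4453 -0.0258  0.1214] rot [180.    0.2  -7.2] F [0.5 0.1 1.1] w 0.0627
[0.015, -0.008, 0.205] [0.0, 0.001, -0.001]
[0.015, -0.008, 0.331] [0.0, 0.001, -0.001]
```

View pics/3.png

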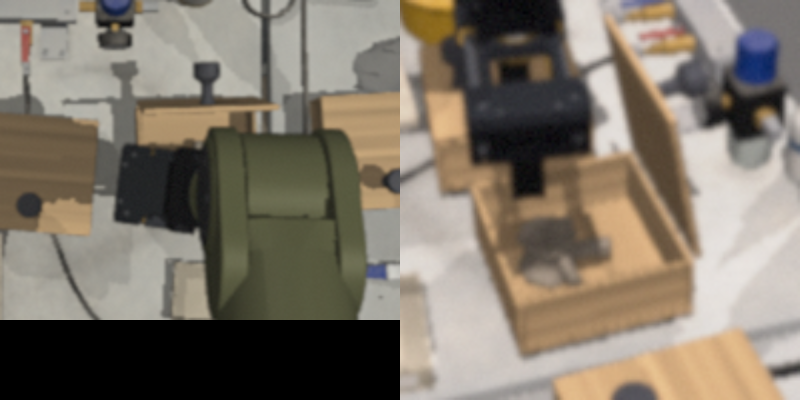

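The lid stands upright, the vertebra lies undisturbed, and the gripper is above its spool. I descend and grip.

Request:
servo_tool:
  series:
    - [[0.013,-0.008,0.08,0,0,0,0.72],[0.013,-0.008,0.16,0,0,0,0.72],[0.014,-0.008,0.22,0,0,0,0.72],[0.014,-0.008,0.27,0,0,0,0.72],[0.014,-0.008,0.31,0,0,0,0.72],[0.014,-0.008,0.331,0,0,0,0.72],[0.014,-0.008,0.331,0,0,0,0.72]]
  grip_force: 15

```text
time_s: 9.62
tool_pos: [0.4513, -0.0237, 0.0228]
tool_rot: [-180.0, 0.0, -7.2]
force: [-0.4, 0.6, -0.5]
grip_width: 0.0624
grasp_force: 0.0
```

Request:
servo_tool:
  series:
    - [[0,0,0,0,0,0,0.3],[0,0,0,0,0,0,0.3],[0,0,0,0,0,0,0.3],[0,0,0,0,0,0,0.3]]

```text
time_s: 9.95
tool_pos: [0.4517, -0.0238, 0.0236]
tool_rot: [180.0, -0.1, -7.2]
force: [-0.1, 0.1, 0.9]
grip_width: 0.0439
grasp_force: 0.0
```

Request:
servo_tool:
  series:
    - [[0,0,0.002,0,0,0,0.2],[0,0,0.002,0,0,0,0.2],[0,0,0.002,0,0,0,0.2]]

```text
time_s: 10.2
tool_pos: [0.4518, -0.0235, 0.0231]
tool_rot: [180.0, -0.1, -7.2]
force: [-1.8, -0.5, 5.1]
grip_width: 0.0387
grasp_force: 14.2
```

```bash
python3 - <<'E'
from h import *
p=get_obs()["tool_pos"]
plan([[p[0],p[1],.19,-7.2]])
for n in("t3",):
    r=dict(np.load(f"pics/{n}.npz")); P=cloud(r); hsv=cv2.cvtColor(r["frame"],cv2.COLOR_RGB2HSV)
    m=((hsv[...,1]>110)&(hsv[...,0]>15)&(hsv[...,0]<32)).astype(np.uint8); m[:,:150]=0;m[:,235:]=0;m[:220]=0;m[305:]=0
    k,l,st,_=cv2.connectedComponentsWithStats(m); i=1+np.argmax(st[1:,4]); print(st[i])
    cs,_=cv2.findContours((l==i).astype(np.uint8),cv2.RETR_EXTERNAL,cv2.CHAIN_APPROX_NONE); c=max(cs,key=len)
    (u,v),(a,b),_=cv2.fitEllipse(c)
    ray=R.from_euler("xyz",r["rotation"],degrees=True).as_matrix()@np.array([(u-r["cx"])/r["fx"],(v-r["cy"])/r["fy"],1])
    o=r["origin"]; t=(.056-o[2])/ray[2]; print("rim centre",(o+t*ray).round(4),"diam",a*t/r["fx"],b*t/r["fx"])
E
```

```text
t 10.2 pos [ 0.4518 -0.0235  0.0231] rot [ 1.8e+02 -1.0e-01 -7.2e+00] F [-1.8 -0.5  5.1] w 0.0387
[0.001, 0.0, -0.556] [0.0, -0.0, 0.0]
[ 160  229   67   67 2835]
rim centre [0.4756 0.3714 0.056 ] diam 0.1456371074462703 0.1506893548461241
```

Request:
servo_tool:
  series:
    - [[0,0,-0.03,0,0,0,0.2],[0,0,-0.1,0,0,0,0.2],[0,0,-0.19,0,0,0,0.2],[0,0,-0.28,0,0,0,0.2],[0,0,-0.36,0,0,0,0.2],[0,0,-0.44,0,0,0,0.2],[0,0,-0.51,0,0,0,0.2],[0,0,-0.556,0,0,0,0.2],[0,0,-0.556,0,0,0,0.2]]

```text
time_s: 10.95
tool_pos: [0.453, -0.0236, 0.1925]
tool_rot: [179.9, -0.4, -7.2]
force: [-0.3, -0.2, -0.2]
grip_width: 0.0386
grasp_force: 14.5
```

```bash
python3 - <<'E'
from h import *
s=eyes.read_camera("side"); np.savez("pics/s4.npz",**s)
plan([[.41,.20,.19,0],])
cv2.imwrite("pics/4.png",cv2.resize(s["frame"][130:330,220:420],(500,500))[:,:,::-1])
E
```

```text
t 11.0 pos [ 0.4519 -0.0237  0.1905] rot [180.   -0.2  -7.2] F [-0.3 -0.1 -0.7] w 0.0386
[-0.232, -0.722, 0.0] [0.0, -0.001, -0.04]
```

View pics/4.png

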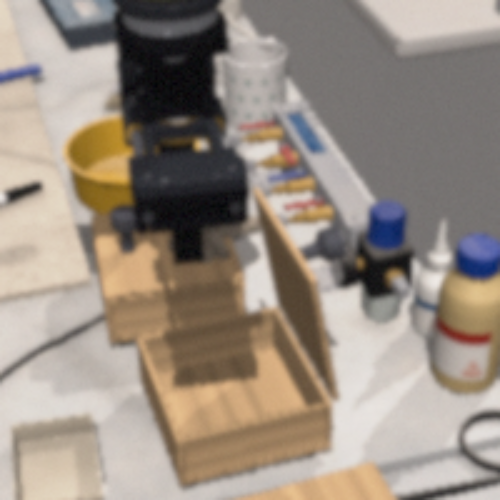

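```bash
python3 - <<'E'
from h import *
s=dict(np.load("pics/s4.npz")); P=cloud(s); z=P[...,2]
M=R.from_euler("xyz",s["rotation"],degrees=True).as_matrix()
q=(np.array([.452,-.0237,.1905])-s["origin"])@M; print("tip crop px",(q[0]/q[2]*s["fx"]+s["cx"]-220)*2.5,(q[1]/q[2]*s["fy"]+s["cy"]-130)*2.5)
m=(abs(P[...,0]-.47)<.06)&(abs(P[...,1]+.024)<.06)&(z>.14)&(z<.215)
v,u=np.nonzero(m); w=P[m]; print(len(w),w.min(0).round(3),w.max(0).round(3),"crop",(u.min()-220)*2.5,(u.max()-220)*2.5,(v.min()-130)*2.5,(v.max()-130)*2.5)
x,y,a=BOX["M"]; m=(abs(P[...,0]-x)<.055)&(abs(P[...,1]-y)<.055)&(z<.06); print("in box",np.percentile(z[m],[5,50,95,99.5]))
print("fr",np.percentile(w[:,2],[2,10,50,90]))
E
```

```text
tip crop px 182.78069792658627 243.37825758266467
513 [ 0.438 -0.081  0.157] [0.53  0.036 0.215] crop 167.5 302.5 190.0 275.0
in box [0.01270055 0.01456669 0.01655265 0.01741686]
fr [0.16362875 0.17688811 0.19806416 0.20904273]
```

```bash
python3 - <<'E'
from h import *
plan([[.451,.18,.17,-7.2]]); plan([[.450,.373,.12,-7.2]],[.451,.18,.17,-7.2])
E
```

```text
t 11.0 pos [ 0.4519 -0.0237  0.1905] rot [180.   -0.2  -7.2] F [-0.3 -0.1 -0.7] w 0.0386
[-0.088, -0.673, 0.067] [0.0, -0.001, 0.0]
[-0.084, -0.638, 0.167] [0.0, 0.0, 0.0]
```

Request:
servo_tool:
  series:
    - [[-0.006,-0.05,0,0,0,0,0.2],[-0.016,-0.12,0,0,0,0,0.2],[-0.029,-0.22,0,0,0,0,0.2],[-0.042,-0.32,0.01,0,0,0,0.2],[-0.055,-0.42,0.02,0,0,0,0.2],[-0.068,-0.52,0.04,0,0,0,0.2],[-0.08,-0.61,0.06,0,0,0,0.2],[-0.088,-0.673,0.067,0,0,0,0.2]]
  grip_force: 18

```text
time_s: 11.67
tool_pos: [0.448, 0.1826, 0.1668]
tool_rot: [-180.0, 0.2, -7.0]
force: [-0.1, -0.2, -0.9]
grip_width: 0.0384
grasp_force: 17.4
```

Request:
servo_tool:
  series:
    - [[-0.01,-0.08,0,0,0,0,0.2],[-0.022,-0.17,0,0,0,0,0.2],[-0.035,-0.27,0.01,0,0,0,0.2],[-0.048,-0.37,0.03,0,0,0,0.2],[-0.061,-0.47,0.06,0,0,0,0.2],[-0.073,-0.56,0.1,0,0,0,0.2],[-0.082,-0.62,0.14,0,0,0,0.2],[-0.084,-0.638,0.16,0,0,0,0.2],[-0.084,-0.638,0.167,0,0,0,0.2]]

```text
time_s: 12.42
tool_pos: [0.4463, 0.3743, 0.1158]
tool_rot: [179.9, 0.3, -7.0]
force: [0.2, 0.1, -0.5]
grip_width: 0.0383
grasp_force: 17.4
```

```bash
python3 - <<'E'
from h import *
s=eyes.read_camera("side");r=eyes.read_camera("top")
plan([[.450,.373,.06,-7.2],[.450,.373,.013,-7.2]])
a=cv2.resize(s["frame"][120:240,220:340],(400,400)); b=cv2.resize(r["frame"][190:310,140:260],(400,400))
cv2.imwrite("pics/5.png",np.hstack([a,b])[:,:,::-1])
E
```

```text
t 12.52 pos [0.448  0.3722 0.1171] rot [ 1.799e+02  1.000e-01 -7.100e+00] F [ 0.9  0.1 -1.7] w 0.0383
[0.007, -0.004, 0.19] [0.001, 0.001, 0.0]
[0.007, -0.004, 0.347] [0.001, 0.001, 0.0]
```

View pics/5.png

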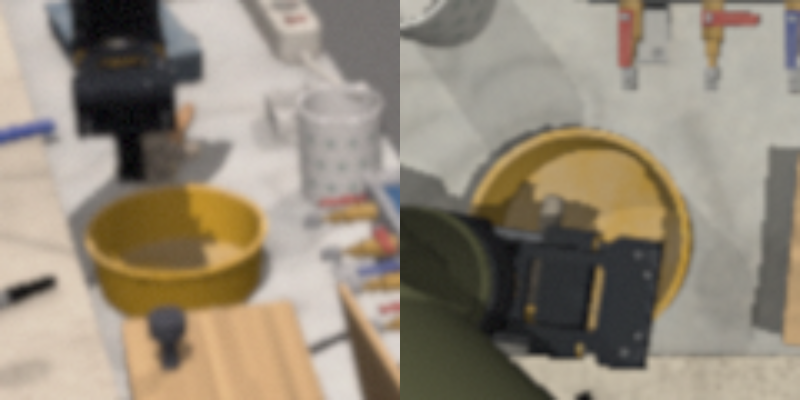

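The vertebra is held: its prong shows at (553,205) in the top crop, over the tub. I lower it slowly.

Request:
servo_tool:
  series:
    - [[0.007,-0.003,0.05,0,0,0,0.2],[0.007,-0.003,0.11,0,0,0,0.2],[0.007,-0.003,0.17,0,0,0,0.2],[0.007,-0.003,0.22,0,0,0,0.2],[0.007,-0.003,0.26,0,0,0,0.2],[0.007,-0.003,0.29,0,0,0,0.2],[0.007,-0.003,0.31,0,0,0,0.2],[0.007,-0.003,0.32,0,0,0,0.2],[0.007,-0.003,0.32,0,0,0,0.2]]

```text
time_s: 13.27
tool_pos: [0.4514, 0.3732, 0.0225]
tool_rot: [180.0, 0.0, -7.2]
force: [0.0, 0.6, -0.8]
grip_width: 0.0381
grasp_force: 17.4
```

Request:
servo_tool:
  series:
    - [[0,0,0.01,0,0,0,0.2],[0,0,0.018,0,0,0,0.2],[0,0,0.024,0,0,0,0.2],[0,0,0.024,0,0,0,0.2]]

```text
time_s: 13.6
tool_pos: [0.4513, 0.3736, 0.0154]
tool_rot: [180.0, 0.0, -7.2]
force: [-0.3, -0.3, -0.5]
grip_width: 0.0385
grasp_force: 17.4
```

Request:
servo_tool:
  series:
    - [[0,0,0.004,0,0,0,0.2],[0,0,0.008,0,0,0,0.2],[0,0,0.01,0,0,0,0.2],[0,0,0.01,0,0,0,0.2]]

```text
time_s: 13.93
tool_pos: [0.4514, 0.3739, 0.0128]
tool_rot: [-180.0, -0.0, -7.2]
force: [0.0, -1.0, 1.6]
grip_width: 0.0382
grasp_force: 17.3
```

Request:
servo_tool:
  series:
    - [[0,0,0.003,0,0,0,0.2],[0,0,0.003,0,0,0,0.45],[0,0,0.003,0,0,0,0.5],[0,0,0.003,0,0,0,0.6],[0,0,0.003,0,0,0,0.65],[0,0,0.003,0,0,0,0.65]]

```text
time_s: 14.43
tool_pos: [0.4513, 0.3735, 0.0114]
tool_rot: [180.0, 0.0, -7.2]
force: [0.0, -0.6, 0.4]
grip_width: 0.0537
grasp_force: 0.0
```

```bash
python3 - <<'E'
from h import *
p=get_obs()["tool_pos"]
plan([[p[0],p[1],.16,-7.2],[.445,.18,.2,-3]]); plan([grip("M",1.35,.08)],[.445,.18,.22,-3])
E
```

```text
t 14.43 pos [0.4513 0.3735 0.0114] rot [180.    0.   -7.2] F [ 0.  -0.6  0.4] w 0.0537
[-0.0, 0.0, -0.495] [0.0, 0.0, -0.0]
[0.06, 0.643, -0.629] [0.0, 0.0, -0.023]
[0.439, 0.659, -0.025] [0.0, 0.0, -0.029]
```

Request:
servo_tool:
  series:
    - [[0,0,-0.03,0,0,0,0.65],[0,0,-0.1,0,0,0,0.65],[0,0,-0.2,0,0,0,0.65],[0,0,-0.32,0,0,0,0.65],[0,0,-0.44,0,0,0,0.65],[0.01,0.03,-0.56,0,0,0,0.65],[0.01,0.12,-0.63,0,0,-0.01,0.65],[0.02,0.25,-0.65,0,0,-0.02,0.65],[0.04,0.38,-0.65,0,0,-0.023,0.65],[0.05,0.5,-0.65,0,0,-0.023,0.65],[0.06,0.6,-0.65,0,0,-0.023,0.65],[0.06,0.643,-0.65,0,0,-0.023,0.65]]

```text
time_s: 15.43
tool_pos: [0.4454, 0.175, 0.2072]
tool_rot: [179.9, -0.1, -3.4]
force: [0.6, 0.6, -0.3]
grip_width: 0.0567
grasp_force: 0.0
```

```bash
python3 - <<'E'
from h import *
r=eyes.read_camera("top"); s=eyes.read_camera("side"); P=cloud(r); z=P[...,2]
d=np.hypot(P[...,0]-.476,P[...,1]-.373); m=(d<.055)&(z>.015)&(z<.06); q=P[m]; print("vert",len(q),q.min(0).round(3),q.max(0).round(3),q.mean(0).round(3))
h=q[q[:,2]>.033]; print("spool",h.mean(0).round(3),np.percentile(h[:,2],[50,95]))
A=np.c_[h[:,:2],np.ones(len(h))]; print("slope",np.linalg.lstsq(A,h[:,2],rcond=None)[0].round(3))
m=(abs(P[...,0]-.59)<.04)&(abs(P[...,1]+.024)<.03)&(z>.12)&(z<.2); q=P[m]; print("knob/lid",len(q),q.min(0).round(3),q.max(0).round(3))
plan([[.545,-.0235,.225,2.2],[.574,-.0235,.225,2.2],[.574,-.0235,.148,2.2]])
a=cv2.resize(s["frame"][120:320,220:420],(400,400)); b=cv2.resize(r["frame"][190:310,140:260],(400,400))
cv2.imwrite("pics/6.png",np.hstack([a,b])[:,:,::-1])
E
```

```text
vert 17 [0.476 0.364 0.023] [0.506 0.408 0.033] [0.495 0.382 0.028]<stdin>:4: RuntimeWarning: Mean of empty slice.
  ret = um.true_divide(
Traceback (most recent call last):
IndexError: index -1 is out of bounds for axis 0 with size 0
```

```bash
python3 - <<'E'
from h import *
plan([[.545,-.0235,.225,2.2],[.574,-.0235,.225,2.2],[.574,-.0235,.148,2.2]])
E
```

```text
t 15.53 pos [0.4453 0.1769 0.2072] rot [ 1.799e+02 -1.000e-01 -3.400e+00] F [ 0.1  0.6 -0.4] w 0.0565
[0.371, 0.647, -0.058] [0.001, -0.0, -0.031]
[0.467, 0.642, -0.058] [0.001, -0.0, -0.031]
[0.467, 0.641, 0.199] [0.001, -0.0, -0.031]
```

Request:
servo_tool:
  series:
    - [[0,0,-0.06,0,0,0,0.65],[0.06,0.1,-0.075,0,0,-0.01,0.65],[0.13,0.22,-0.075,0,0,-0.02,0.65],[0.2,0.34,-0.075,0,0,-0.031,0.65],[0.28,0.46,-0.075,0,0,-0.031,0.65],[0.36,0.56,-0.075,0,0,-0.031,0.65],[0.43,0.62,-0.075,0,0,-0.031,0.65],[0.465,0.641,-0.06,0,0,-0.031,0.65],[0.465,0.641,-0.06,0,0,-0.031,0.65],[0.465,0.641,-0.06,0,0,-0.031,0.65]]

```text
time_s: 16.37
tool_pos: [0.5738, -0.0171, 0.224]
tool_rot: [-179.9, 0.1, 2.6]
force: [-0.8, 0.3, -0.9]
grip_width: 0.0565
grasp_force: 0.0
```

```bash
python3 - <<'E'
from h import *
plan([[.574,-.0235,.148,2.2]])
r=eyes.read_camera("top"); s=eyes.read_camera("side"); P=cloud(r); z=P[...,2]
d=np.hypot(P[...,0]-.476,P[...,1]-.373); m=(d<.055)&(z>.015)&(z<.06); q=P[m]; print("vert",len(q),q.min(0).round(3),q.max(0).round(3),q.mean(0).round(3))
h=q[q[:,2]>.033]; print("spool",len(h),h.mean(0).round(3)); print(np.percentile(h[:,2],[50,95]).round(3)) if len(h) else 0
a=cv2.resize(s["frame"][120:320,220:420],(400,400)); b=cv2.resize(r["frame"][170:330,140:420],(400,229))
c=np.zeros((400,800,3),np.uint8); c[:,:400]=a; c[:229,400:]=b
cv2.imwrite("pics/6.png",c[:,:,::-1])
E
```

```text
t 16.37 pos [ 0.5738 -0.0171  0.224 ] rot [-1.799e+02  1.000e-01  2.600e+00] F [-0.8  0.3 -0.9] w 0.0565
[-0.0, 0.022, 0.253] [-0.001, 0.001, 0.002]
vert 438 [0.439 0.337 0.016] [0.506 0.408 0.046] [0.466 0.372 0.036]
spool 273 [0.46  0.375 0.041]
[0.042 0.045]
```

View pics/6.png

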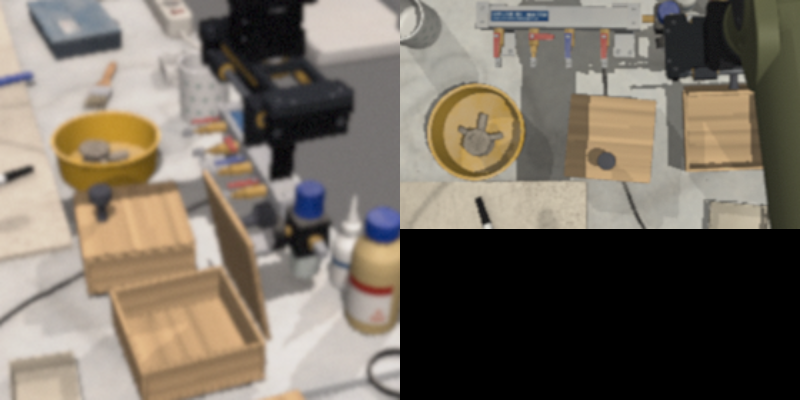

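The vertebra lies flat in the tub centre (top-crop (478,140), top 42 mm high as expected). Now I shut the middle lid.

Request:
servo_tool:
  series:
    - [[0,0.01,0.03,0,0,0,0.65],[0,0.01,0.1,0,0,0,0.65],[0,0.01,0.18,0,0,0,0.65],[0,0.01,0.24,0,0,0,0.65],[0,0.01,0.253,0,0,0,0.65],[0,0.01,0.253,0,0,0,0.65]]
  grip_force: 20

```text
time_s: 16.97
tool_pos: [0.5726, -0.0216, 0.1473]
tool_rot: [-180.0, 0.2, 2.6]
force: [-0.2, 0.1, 0.5]
grip_width: 0.0569
grasp_force: 0.0
```

```bash
python3 - <<'E'
from h import *
plan([[.574,-.0235,.148,2.2]])
E
```

```text
t 16.97 pos [ 0.5726 -0.0216  0.1473] rot [-180.     0.2    2.6] F [-0.2  0.1  0.5] w 0.0569
[0.004, 0.006, -0.002] [-0.0, 0.001, 0.002]
```

Request:
servo_tool:
  series:
    - [[0.004,0.006,-0.002,0,0,0.002,0],[0.004,0.006,-0.002,0,0,0.002,0],[0.004,0.006,-0.002,0,0,0.002,0],[0.004,0.006,-0.002,0,0,0.002,0],[0.004,0.006,-0.002,0,0,0.002,0],[0.004,0.006,-0.002,0,0,0.002,0],[0.004,0.006,-0.002,0,0,0.002,0]]

```text
time_s: 17.55
tool_pos: [0.5758, -0.0232, 0.15]
tool_rot: [-180.0, -0.1, 2.2]
force: [-1.0, 3.2, 2.2]
grip_width: 0.0271
grasp_force: 20.0
```

```bash
python3 - <<'E'
from h import *
plan([grip("M",t) for t in np.arange(1.275,-.01,-.125)])
E
```

```text
t 17.55 pos [ 0.5758 -0.0232  0.15  ] rot [-1.8e+02 -1.0e-01  2.2e+00] F [-1.   3.2  2.2] w 0.0271
[-0.06, 0.003, 0.004] [-0.0, -0.0, 0.0]
[-0.104, 0.003, 0.003] [-0.0, -0.0, 0.0]
[-0.149, 0.003, 0.007] [-0.0, -0.0, 0.0]
[-0.193, 0.003, 0.017] [-0.0, -0.0, 0.0]
[-0.236, 0.003, 0.032] [-0.0, -0.0, 0.0]
[-0.276, 0.003, 0.052] [-0.0, -0.0, 0.0]
[-0.313, 0.003, 0.078] [-0.0, -0.0, 0.0]
[-0.347, 0.003, 0.107] [-0.0, -0.0, 0.0]
[-0.377, 0.003, 0.141] [-0.0, -0.0, 0.0]
[-0.402, 0.003, 0.178] [-0.0, -0.0, 0.0]
[-0.423, 0.003, 0.218] [-0.0, -0.0, 0.0]
```

Request:
servo_tool:
  series:
    - [[-0.055,0.003,0.002,0,0,0,0],[-0.102,0.003,0.001,0,0,0,0],[-0.147,0.003,0.005,0,0,0,0],[-0.191,0.003,0.014,0,0,0,0],[-0.234,0.003,0.029,0,0,0,0],[-0.274,0.003,0.049,0,0,0,0],[-0.311,0.003,0.075,0,0,0,0],[-0.345,0.003,0.104,0,0,0,0],[-0.375,0.003,0.138,0,0,0,0],[-0.4,0.003,0.175,0,0,0,0],[-0.42,0.003,0.216,0,0,0,0],[-0.42,0.003,0.222,0,0,0,0]]

```text
time_s: 18.55
tool_pos: [0.4506, -0.0285, 0.0835]
tool_rot: [-179.9, -0.2, 2.2]
force: [-2.2, 4.1, 13.2]
grip_width: 0.0272
grasp_force: 20.0
```

Request:
servo_tool:
  series:
    - [[0,0,0.006,0,0,0,0],[0,0,0.006,0,0,0,0.6],[0,0,0.004,0,0,0,0.6],[0,0,0,0,0,0,0.6],[0,0,0,0,0,0,0.6],[0,0,-0.1,0,0,0,0.6],[0,0,-0.22,0,0,0,0.6],[0,0,-0.35,0,0,0,0.6],[0,0.1,-0.45,0,0,0,0.6],[0,0.25,-0.45,0,0,0,0.6],[0,0.4,-0.45,0,0,0,0.6],[0,0.4,-0.45,0,0,0,0.6]]

```text
time_s: 19.55
tool_pos: [0.4531, -0.1581, 0.2181]
tool_rot: [179.8, -0.0, 1.6]
force: [-0.4, -0.4, -0.3]
grip_width: 0.0523
grasp_force: 0.0
```

Request:
servo_tool:
  series:
    - [[0,0.2,0,0,0,0,0.6],[0,0.4,0,0,0,0,0.6],[0,0.5,0,0,0,0,0.6],[0,0.6,0,0,0,0,0.6],[0,0.6,0,0,0,0,0.6],[0,0.6,0,0,0,0,0.6],[0,0.6,0,0,0,0,0.6]]

```text
time_s: 20.13
tool_pos: [0.4604, -0.3296, 0.2168]
tool_rot: [-179.9, 0.1, 2.1]
force: [1.1, 0.9, 0.3]
grip_width: 0.052
grasp_force: 0.0
```

```bash
python3 - <<'E'
from h import *
plan([])
for n in("top","side"):
    P=cloud(eyes.read_camera(n))
    for b,(x,y,a) in BOX.items():
        q=P[(abs(P[...,0]-x)<.05)&(abs(P[...,1]-y)<.055)&(P[...,2]<.085)]
        print(n,b,len(q),np.percentile(q[:,2],[2,50,98]).round(4),"slope",np.polyfit(q[:,0],q[:,2],1)[0].round(3))
    z=P[...,2]; m=(np.hypot(P[...,0]-.476,P[...,1]-.373)<.055)&(z>.033)&(z<.06); print("spool",P[m].mean(0).round(3))
E
```

```text
t 20.13 pos [ 0.4604 -0.3296  0.2168] rot [-1.799e+02  1.000e-01  2.100e+00] F [1.1 0.9 0.3] w 0.052
top R 2065 [-0.5487  0.0666  0.0704] slope 0.068
top M 2043 [0.0633 0.067  0.0706] slope -0.001
top L 2065 [0.0636 0.0672 0.0707] slope -0.001
spool [0.46  0.375 0.041]
side R 1803 [0.0643 0.0665 0.072 ] slope -0.01
side M 758 [0.0639 0.0662 0.0764] slope -0.019
side L 989 [0.0636 0.0659 0.0734] slope -0.014
spool [0.46  0.368 0.039]
```

```bash
python3 -c "
from cell import env
print(env.sign_off())"
```

```text
the job is handed in; nothing more can be done
None
```

The vertebra was in the middle box and now lies flat near the centre of the tub, all three lids measured shut before I handed the job in at about 20 s, and the left box was never opened; no verdict was returned.

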